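Restart the compressor from its control board

TASK

The compressor has tripped: restart it from the control board on the bench, with the fingertips. First push the popped-out black breaker button (the one showing its white ring) fully home so that it stays in, then press the raised far end of the orange rocker right down to switch it on, then press the green start button right down and let it come up again. Do not press the red stop button, and do not shift or pick up any of the loose things round the board.

Things in the scene. Friction and masses are not known exactly. Their poses are not given: they have to be found in the camera images.
- board: Plywood board 150 x 400 x 15 mm lying fixed on the bench; origin at the centre of its underside, x to its far edge, y along the metal rail, z up. Five grey control modules (each 90 mm along x, 56 mm along y, their tops 72 mm above the bench) sit in a row on the rail, 68 mm apart; which module is in which place changes. All of them share the board's directions and are pressed straight down.
- breaker_tripped_top (a point): Centre of the top face of the tripped breaker's round black button (24 mm across; round its foot runs a white ring, 32 mm across, that shows from the sides and from above only while the button stands out). Tripped, it stands 12.5 to 14 mm proud of its module; it moves straight down 9 mm and, by a stiff 4 N friction, stays where it is pushed. The point moves with the button.
- breaker_tripped (a joint): How far that button is in, m: 0 fully out (tripped), 0.009 fully home (set).
- breaker_set_top (a point): Centre of the top face of the other, identical breaker button, which is already fully home (5 mm proud, its white ring hidden).
- breaker_set (a joint): The same for the other breaker: 0.009 fully home.
- rocker_on_end (a point): Point on the upper face of the rocker, 7 mm in from its far (board +x) end and on its midline, on the half with a white bar. The rocker is an orange paddle 60 mm long along the board's x and 26 mm wide; its pivot lies along the board's y, below its middle, 4 mm above the module's top. Off, the far end stands up and the near end is down. The point is 23 mm from the pivot along the paddle, and moves with it.
- rocker (a joint): Rocker angle, rad: 0 off (far end up by 0.2 rad), 0.4 on (far end fully down, the paddle sloping 0.2 rad down to the far side). Light friction (about 3 N at the end) holds it where it is left.
- start_top (a point): Centre of the top face of the green start button (30 mm across, 12 mm proud of its module). It travels 6 mm straight down against a spring, 1 N at first to 5 N right down, and comes back up by itself. The point moves with the button.
- start (a joint): Travel of the start button, m: 0 up, 0.006 right down.
- stop_top (a point): Centre of the top face of the red mushroom stop button (38 mm across, 22 mm proud of its module), sprung: 2 N at first, 6 N right down (6 mm).
- stop (a joint): Travel of the stop button, m: 0 up.
- wrench_19: Loose steel combination wrench 250 mm long, 7 mm thick, lying in front of the board; origin under its middle.
- bearing: Loose ball bearing 47 mm across, 14 mm high, in front of the board; origin under its centre.
- brass_fitting: Loose brass fitting standing behind the board, 25 mm wide, 48 mm tall; origin under its centre.
- pliers_red: Loose red-handled pliers 182 mm long lying on the bench to the robot's left, apart from the board; origin under the middle.
- box_black: Loose black box 50 x 85 x 30 mm beside the board's left (+y) end; origin under its centre.
- tube_coupling: Loose rusty pipe coupling 50 mm across, 42 mm tall, standing behind the board; origin under its centre.

How it is judged (in metres and radians):
On the way, in this order (a step that is already met when the one before it is completed fails the run):
1. the popped-out breaker button is pushed home (value of joint breaker_tripped above 0.0075 m), for 0.1 s.
2. the rocker is switched on (value of joint rocker above 0.34 rad), for 0.1 s.
3. the green start button is pressed right down (value of joint start above 0.0045 m), for 0.1 s.
At the end, for the whole second after the job is handed in: Both breaker buttons are home to within 1.5 mm, the rocker is on (over 0.34 of 0.4 rad), and the start and stop buttons are up to within 1 mm (value of joint each of breaker_tripped, breaker_set above 0.0075 m and value of joint rocker above 0.34 rad and value of joint each of start, stop below 0.001 m); the robot touches nothing.
It fails at once if the red stop button is pressed (2 mm or more) (value of joint stop above 0.002 m).
It fails at once if the rocker is switched on while the breaker is still out (value of joint rocker above 0.3 rad and value of joint breaker_tripped below 0.006 m).
It fails at once if the start button is pressed before the breaker is in and the rocker is on (value of joint start above 0.003 m and (value of joint breaker_tripped below 0.006 m or value of joint rocker below 0.3 rad)).
It fails at once if a loose thing is shifted or lifted by more than 15 mm (distance of any of wrench_19, bearing, brass_fitting, pliers_red, box_black, tube_coupling from where it was at the start of the episode above 0.015 m).
It also fails if it takes over 38 s, if anything falls off the work surface, if the arm or the gripper's body presses on something with over 40 N, if the wrist force passes 120 N, or if a joint passes its speed limit or range.

ROBOT

A 7-joint arm with a two-finger parallel gripper is mounted at the origin on a cart in front of the work surface, level with it; the furniture and walls round the work are solid. World frame = base frame: x ahead of the robot, y to its left, z up, the work surface at z = 0. Lengths are in mm, angles in rad, forces in N, time in s.
With the tool pointing down it reaches from about 400 to 900 mm from the base axis. Payload 5.6 kg.
Tool frame: the origin (TCP) lies midway between the tips of the shut fingers; the grasp point (between the pads) lies 19 mm behind it; z points along the fingers, y is the line along which they close (so a half turn about z gives the same grasp; the last joint's range is limited). The gripper opens to 92 mm and grips with 3 to 60 N. Pads are 20 mm wide; open, the fingers measure 128 mm over their backs; the gripper's body (75 mm by 189 mm) begins 69 mm behind the grasp point.
Start: joints at [1.252, 0.468, -0.012, 1.603, 0.006, 1.071, -0.056], TCP at [176.963, -625.455, 185.192] pointing down, gripper open.
Joint ranges: [-2.53, 2.53], [-0.31, 2.02], [-1.57, 1.55], [0.28, 2.44], [-1.29, 4.43], [0.15, 1.84], [-2.92, 2.92]. Speed limits (rad/s): [2.57, 2.57, 3.14, 3.14, 3.14, 3.14, 3.14].

INTERFACE

Orientations are given as a rotation vector (axis times angle).
In Python, from cell import robot, grip, kin, viewer gives the robot as it stands. Calls block until the motion is done:
- robot.movep(position, orientation): joint-space move of the TCP to a pose.
- robot.servo_line(position, feed=150, rotation=None): straight line of the TCP; rotation=None keeps the orientation; feed is the mean speed in mm/s.
- robot.goto_joints(angles): joint-space move.
- grip(opening, newtons=None): opening from 0.0 (shut) to 1.0 (fully open); newtons is the grip in N (None keeps the last); returns when the fingers have stopped.
- robot.hold(seconds).
- kin.ik(position, orientation): joint angles nearest the present ones, or None.
- robot.observe(): the state.
- viewer.read_camera(name): name is "side" or "top"; returns the picture (480x640x3 uint8, red, green, blue); there is no depth.
- viewer.camera_info(name): a dict with "camera_matrix" (3x3 intrinsics, pixels), "R" (3x3) and "t" (3): a world point X has camera coordinates R X + t. Camera axes: x right, y down, z forward; pixel columns grow to the right and rows downward; lengths in mm; the calibration is good to about 2 mm. A picture is of the moment at which its call begins. camera_info takes no time and is no camera call.
A pose or a line that the arm cannot do raises robot.IKError and nothing moves.
- robot.job_done(): hands the job in; it is judged then, once.
Trained networks look in the newest picture that a camera, given by its name, has taken for a name from the list of things; names that differ only in an ending like _2 or _b are one class to them, and where a whole thing is asked for, a point or a joint stands for the part that bears it (a point fixed in the world has none). Each returns a list of dicts, best first, with "confidence" (0 to 1); they miss things now and then, are a little off and sometimes report something else, mostly with a low value. They report only what shows in the picture. A call takes as long as a camera call.
- viewer.silhouettes(name, camera): "mask" (480x640 bool, what is visible of it).
- viewer.pinpoint(name, camera): "at" ([x, y, z] in mm, in the coordinates of the camera as it stood for that picture, good to about 4 mm: a listed point, or the origin of a listed thing).
The state is a dict: "t": time; "joints": joint angles; "joint_velocities": joint speeds; "joint_torque": joint torques, N m; "tcp_pos": TCP position; "tcp_rot": TCP orientation; "contact_force": force on the tool from outside, world axes, zero at the start; "wrist_torque": the same for the moment, N m; "grip_width": opening from 0.0 (shut) to 1.0 (fully open); "grip_force": force on a finger pad.
Only numpy, scipy, OpenCV 4.12 (cv2) and the standard library are available. Lean on these libraries where they do the work, as an engineer would, in place of code of your own. Each camera call takes 0.05 s, during which the arm holds its last target. There are 200 camera calls.

## Working session

There is one attempt and no reset: what is moved stays moved. The work goes in short steps, each a Python script; the robot and the scene stay as the last script left them, time stands still between calls to the robot, and variables do not carry over. Pictures are saved under pics/ and viewed, at most 10 in all, crops included, and the job is handed in when it is done.

```bash
ls; mkdir -p pics; cat > h.py <<'E'
import numpy as np, cv2
from cell import robot, grip, kin, viewer
def world(p,cam):
    c=viewer.camera_info(cam); return np.array(c["R"]).T@(np.array(p)-np.array(c["t"]))
def proj(X,cam):
    c=viewer.camera_info(cam); q=np.array(c["camera_matrix"])@(np.array(c["R"])@np.array(X)+np.array(c["t"])); return q[:2]/q[2]
def ray_z(uv,z,cam):
    c=viewer.camera_info(cam);R=np.array(c["R"]);o=-R.T@np.array(c["t"])
    d=R.T@np.linalg.solve(np.array(c["camera_matrix"]),[*uv,1.]); return o+d*(z-o[2])/d[2]
E
python3 - <<'E'
from h import *
np.set_printoptions(precision=1,suppress=True)
for cam in("top","side"):
    im=viewer.read_camera(cam); cv2.imwrite(f"pics/{cam}0.png",im[:,:,::-1])
    c=viewer.camera_info(cam);print(cam,-np.array(c["R"]).T@np.array(c["t"]),np.array(c["R"])[2])
    for n in("board","breaker_tripped_top","breaker_set_top","rocker_on_end","start_top","stop_top"):
        for d in viewer.pinpoint(n,cam)[:2]:
            X=world(d["at"],cam);print(n,round(d["confidence"],2),X,proj(X,cam))
s=robot.observe();print(s["t"],s["tcp_pos"],s["tcp_rot"],s["contact_force"])
E
```

```text
pics
top [ 282.9  178.1 1104.1] [ 0.2 -0.  -1. ]
board 0.59 [487.  -57.8  -1.2] [405.2 249.2]
breaker_tripped_top 0.56 [492.4   9.5  84.5] [382.6 241. ]
breaker_set_top 0.74 [486.7 -59.   -0.5] [405.8 249.2]
breaker_set_top 0.52 [ 482.5 -197.4   77.3] [473.5 241.5]
rocker_on_end 0.55 [505.3 -65.3  90.2] [415.7 233.2]
start_top 0.71 [496.7  77.9  86.8] [352.2 240.5]
stop_top 0.55 [ 484.7 -125.2   91.3] [443.4 240.8]
side [ 401.1 -895.7  516.2] [ 0.1  0.9 -0.4]
board 0.47 [ 481.9 -191.2   77.6] [317.6 336.6]
breaker_tripped_top 0.46 [490.7   8.6  86.4] [310.4 283.3]
breaker_set_top 0.42 [ 482.5 -189.9   80.7] [317.9 334.6]
rocker_on_end 0.65 [508.3 -58.6  88.4] [322.6 296. ]
start_top 0.63 [495.6  81.9  77. ] [309.2 273.3]
stop_top 0.67 [ 485.1 -125.    97.2] [314.9 308.6]
0.7 [ 177.  -625.5  185.2] [ 3.1  0.4 -0. ] [0.2 0.3 0.2]
```

View pics/top0.png

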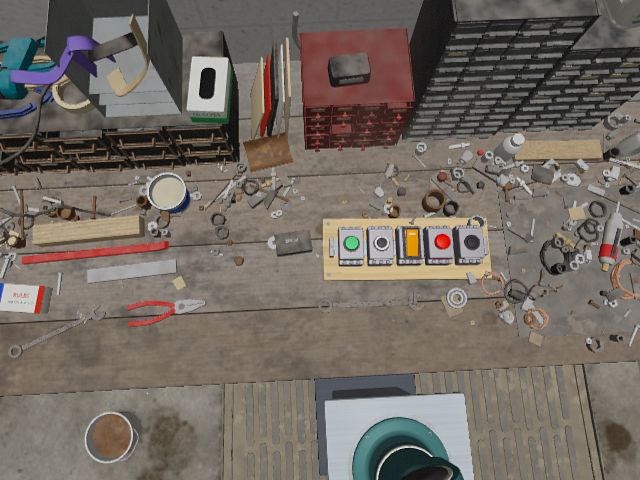

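View pics/side0.png

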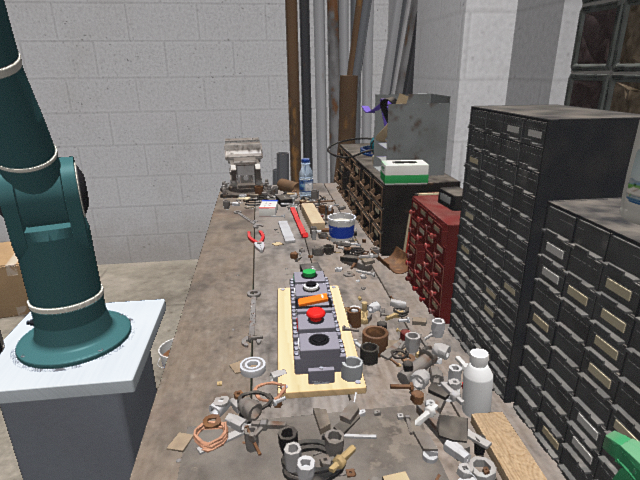

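The top view shows, left to right: green start (351,242), tripped breaker with white ring (381,242), orange rocker (411,242), red stop (442,242) and the set breaker (472,243). The side view confirms this order, and the networks agree. Next I'll refine the positions with colour centroids and then move above the breaker.

```bash
python3 - <<'E'
from h import *
np.set_printoptions(precision=1,suppress=True)
from scipy.spatial.transform import Rotation as Ro
def cen(m,box):
    b=np.zeros_like(m);u0,u1,v0,v1=box;b[v0:v1,u0:u1]=m[v0:v1,u0:u1]
    n,l,s,c=cv2.connectedComponentsWithStats(b.astype(np.uint8));i=1+s[1:,4].argmax();return c[i],s[i]
P={}
for cam,box in(("top",(325,500,215,270)),("side",(280,360,260,380))):
    im=cv2.imread(f"pics/{cam}0.png");h,s,v=cv2.split(cv2.cvtColor(im,cv2.COLOR_BGR2HSV))
    M={"start":((h>50)&(h<85)&(s>120),82),"stop":(((h<5)|(h>174))&(s>150),90),"rock":((h>8)&(h<24)&(s>190),80)}
    for k,(m,z) in M.items():
        c,st=cen(m,box); print(cam,k,c,st,ray_z(c,z,cam))
    if cam=="top":
        for k,bx,z in(("trip",(372,390,232,252),85),("set",(463,483,232,253),77)):
            c,st=cen(v<60,bx);print(k,c,st,ray_z(c,z,cam))
R=Ro.from_matrix(np.array([[1,0,0],[0,-1,0],[0,0,-1.]])).as_rotvec()
print(R,Ro.from_rotvec(robot.observe()["tcp_rot"]).as_matrix())
for p in([490,9,150],[506,-59,72]):print(kin.ik(p,R))
cv2.imwrite("pics/crop.png",cv2.resize(cv2.imread("pics/top0.png")[210:285,315:505],None,fx=4,fy=4,interpolation=cv2.INTER_CUBIC))
E
```

```text
top start [351.2 242.6] [345 236  13  14 136] [492.8  80.   82. ]
top stop [442.2 241.1] [435 234  16  15 187] [ 484.3 -122.9   90. ]
top rock [412.1 243.4] [407 230  12  26 273] [484.6 -57.4  80. ]
trip [377. 242.] [377 241   1   3   3] [490.7  22.3  85. ]
set [472.7 241.1] [465 235  14  14 103] [ 483.5 -195.8   77. ]
side start [308.6 272.8] [303 269  13   9  94] [493.5  73.6  82. ]
side stop [315.4 313.6] [306 307  20  15 217] [ 485.2 -131.1   90. ]
side rock [311.8 299.7] [298 294  30  12 202] [486.6 -55.3  80. ]
[3.1 0.  0. ] [[ 1.   0.3 -0. ]
 [ 0.3 -1.  -0. ]
 [-0.   0.  -1. ]]
[ 0.4  0.3 -0.6  2.   0.2  0.9 -1.9]
[ 0.3  0.4 -0.4  2.   0.2  0.7 -1.7]
```

View pics/crop.png

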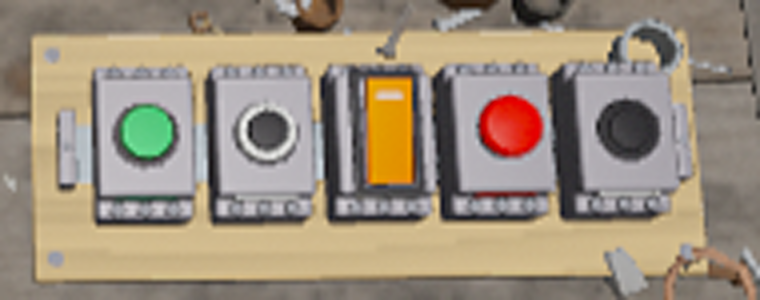

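The crop confirms it: the second module from the left has the white ring, and the rocker's white bar is at its far end. The module line is yawed about -0.036 rad. I'll push the breaker first, with a force guard.

```bash
cat >> h.py <<'E'
from scipy.spatial.transform import Rotation as Ro
ROT=(Ro.from_euler("z",-0.036)*Ro.from_matrix(np.diag([1,-1,-1.]))).as_rotvec()
def press(xy,z0,zmin,fstop,zmust,step=1.0):
    """from z0, step down till the force rises by fstop below zmust, or zmin"""
    robot.servo_line([*xy,z0],feed=120); robot.hold(.15); b=np.array(robot.observe()["contact_force"])[2]
    z=z0; log=[]
    while z>zmin:
        z-=step; robot.servo_line([*xy,z],feed=20)
        s=robot.observe(); f=s["contact_force"][2]-b; log.append((round(z,1),round(s["tcp_pos"][2],1),round(f,1)))
        if f>40 or (f>fstop and s["tcp_pos"][2]<zmust): break
    robot.hold(.2); print("base",round(b,1),log,"t",robot.observe()["t"])
E
python3 - <<'E'
from h import *
np.set_printoptions(precision=1,suppress=True)
grip(0.0)
p=robot.observe()["tcp_pos"]; robot.servo_line([p[0],p[1],260],feed=200)
robot.movep([490.6,10,200],ROT); print(robot.observe()["t"])
press((490.6,10),92,75,15,80)
robot.servo_line([490.6,10,130],feed=150)
s=robot.observe();print(s["t"],s["tcp_pos"],s["grip_width"])
E
```

```text
5.0917
base 0.5 [(91.0, np.float64(91.1), np.float64(-1.0)), (90.0, np.float64(89.9), np.float64(-0.5)), (89.0, np.float64(88.9), np.float64(-1.1)), (88.0, np.float64(87.9), np.float64(-0.1)), (87.0, np.float64(86.9), np.float64(-0.8)), (86.0, np.float64(85.9), np.float64(-0.5)), (85.0, np.float64(85.0), np.float64(-1.1)), (84.0, np.float64(83.9), np.float64(-0.1)), (83.0, np.float64(82.9), np.float64(0.3)), (82.0, np.float64(81.9), np.float64(-0.5)), (81.0, np.float64(80.9), np.float64(-0.7)), (80.0, np.float64(79.9), np.float64(-0.8)), (79.0, np.float64(78.9), np.float64(0.3)), (78.0, np.float64(77.9), np.float64(-0.6)), (77.0, np.float64(76.9), np.float64(-0.2)), (76.0, np.float64(75.9), np.float64(0.1)), (75.0, np.float64(74.9), np.float64(-0.5))] t 10.7417
11.2583 [490.4   9.7 129.8] 0.006386440961656501
```

No contact was felt, so I'll look before doing anything else.

```bash
python3 - <<'E'
from h import *
np.set_printoptions(precision=1,suppress=True)
a=viewer.read_camera("side");b=viewer.read_camera("top")
q=proj(robot.observe()["tcp_pos"],"side"),proj(robot.observe()["tcp_pos"],"top");print(q, robot.observe()["t"])
for n in("breaker_tripped_top","breaker_set_top"):
  for c in("side","top"):
    for d in viewer.pinpoint(n,c)[:2]: print(n,c,d["confidence"],world(d["at"],c))
A=cv2.resize(a[180:390,220:420],(571,600));B=cv2.resize(b[200:290,300:520],None,fx=3.5,fy=3.5)
cv2.imwrite("pics/a1.png",A[:,:,::-1]);cv2.imwrite("pics/b1.png",B[:,:,::-1])
E
```

```text
(array([309.5, 264.8]), array([385.6, 237.9])) 11.3583
breaker_tripped_top side 0.7 [492.1   9.9  88.7]
breaker_tripped_top top 0.69 [493.2   9.7  87.8]
breaker_set_top side 0.47 [ 480.  -192.2   78. ]
breaker_set_top side 0.22 [357.1  37.1  -0.2]
breaker_set_top top 0.43 [ 365.4 -166.2   -2.9]
```

View pics/a1.png

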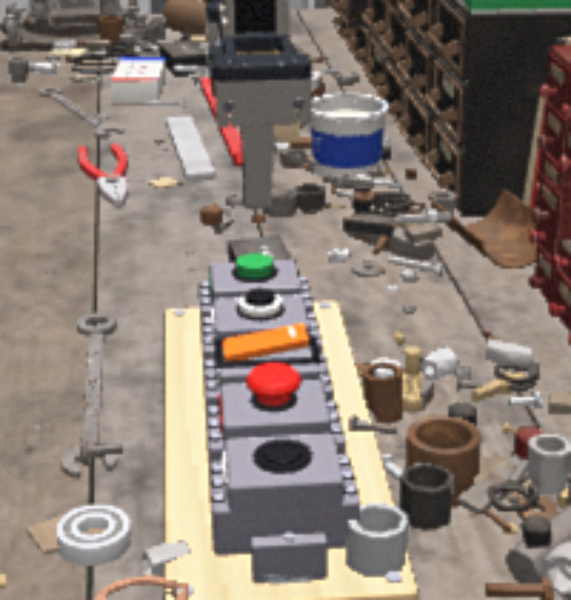

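View pics/b1.png

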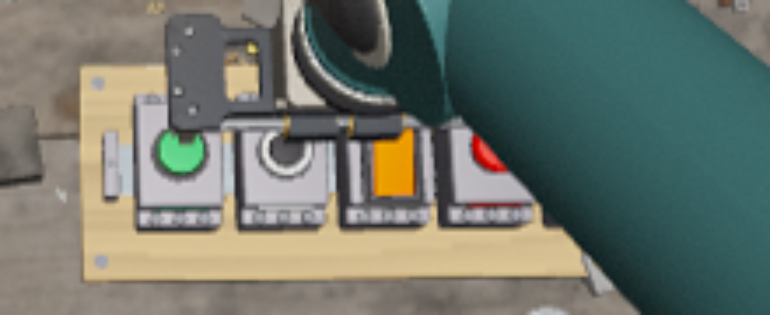

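The side view shows the breaker still out with its ring visible. The fingertip appears at about (310,252), but the reported TCP projects to (309.5,265), so the real tip looks higher than reported. I'll zoom in to quantify this.

```bash
python3 - <<'E'
from h import *
np.set_printoptions(precision=2,suppress=True)
a=viewer.read_camera("side")
s=robot.observe();p=np.array(s["tcp_pos"]);print(p,s["tcp_rot"],s["grip_width"],s["joints"])
for dz in(0,10,20,25,30,50,88):print(dz,proj(p+[0,0,dz],"side"))
print(proj(p+[0,40,0],"side"),proj(p+[40,0,0],"side"))
c=a[180:290,260:370]
B=cv2.resize(c,(660,590),interpolation=cv2.INTER_NEAREST)[:,:,::-1].copy()
for dz in(0,88):
  u,v=proj(p+[0,0,dz],"side");cv2.circle(B,(int((u-260)*6),int((v-180)*590/110)),4,(0,0,255),1)
cv2.imwrite("pics/a2.png",B)
E
```

```text
[490.22  10.09 129.4 ] [-3.14  0.06  0.  ] 0.004932080039919698 [ 0.47  0.36 -0.66  2.    0.28  0.87 -1.95]
0 [309.74 264.54]
10 [309.65 260.16]
20 [309.57 255.76]
25 [309.53 253.54]
30 [309.49 251.32]
50 [309.32 242.35]
88 [308.99 224.94]
[307.82 257.47] [328.47 263.44]
```

View pics/a2.png

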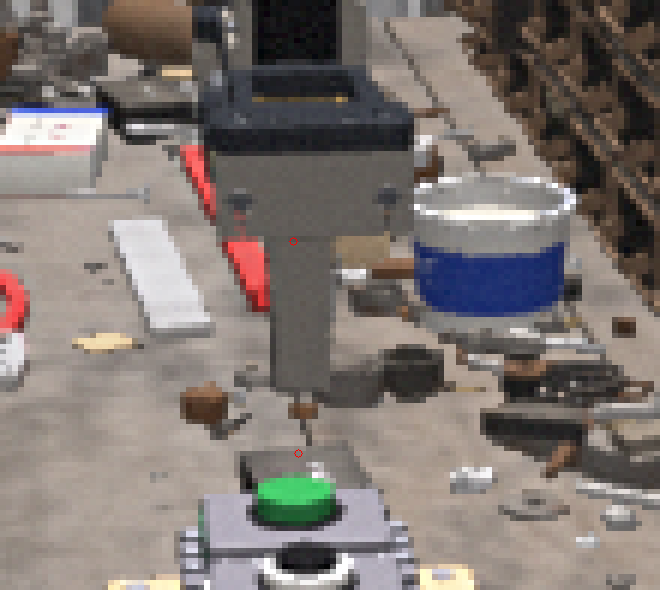

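The fingertip bottom is at about (310,252), which is 12 px above the reported TCP at (309.7,264.5). I'll compare the body's outline in the top picture to tell a height offset from a y offset.

```bash
python3 - <<'E'
from h import *
np.set_printoptions(precision=1,suppress=True)
p=np.array(robot.observe()["tcp_pos"])
b=cv2.imread("pics/b1.png");B=cv2.resize(b[0:150],None,fx=1,fy=1).copy()
B=b.copy()
for off,col in(((0,0,0),(0,0,255)),((0,0,29),(255,0,0)),((0,60,0),(0,255,255))):
  q=p+off
  for z in(88,):
    P=[proj(q+[sx*37.5,sy*94.5,z],"top") for sx,sy in((1,1),(1,-1),(-1,-1),(-1,1))]
    P=((np.array(P)-[300,200])*3.5);print(off,P.ravel())
    cv2.polylines(B,[P.astype(np.int32)],True,col,1)
cv2.imwrite("pics/b2.png",cv2.resize(B[:200],(800,208)))
for off in((0,0,0),(0,0,29),(0,60,0)):
  print(off,[proj(p+off+[sx*37.5,-sy,z],"side") for sx,sy,z in((-1,94.5,88),(1,94.5,88),(0,18,0))])
E
```

```text
(0, 0, 0) [151.2  41.9 483.1  25.9 497.8 155.  159.9 171.8]
(0, 0, 29) [154.6  27.7 497.   11.1 512.5 144.2 163.7 161.5]
(0, 60, 0) [ 45.4  47.1 378.   31.  390.8 160.3  52.2 177.1]
(0, 0, 0) [array([294.1, 241.7]), array([334.2, 239.6]), array([310.6, 267.9])]
(0, 0, 29) [array([293.7, 226.8]), array([334.2, 224.8]), array([310.4, 254.9])]
(0, 60, 0) [array([291.9, 231.3]), array([329.6, 229.4]), array([307.7, 257.1])]
```

View pics/b2.png

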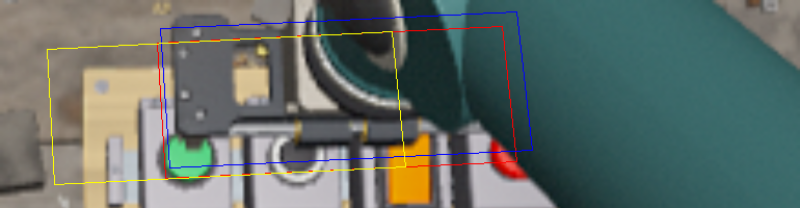

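The overlay puts the gripper body at the expected y but higher. The tool sits about 30 mm above its reported z, with x and y fine. I'll press further down with the force guard and find the contact by touch.

```bash
cat >> h.py <<'E'
def press(xy,z0,zmin,fstop,coarse=2.0,fine=1.0,feed=150):
    robot.servo_line([*xy,z0],feed=feed); robot.hold(.1); b=np.mean([robot.observe()["contact_force"][2] for _ in range(3)])
    z=z0; log=[]; f=0
    while z>zmin:
        z-=coarse if f<2 else fine; robot.servo_line([*xy,z],feed=40)
        s=robot.observe(); f=s["contact_force"][2]-b; log.append((round(z,1),round(float(s["tcp_pos"][2]),1),round(float(f),1)))
        if f>fstop: break
    robot.hold(.15); s=robot.observe();print(log,"end f",round(s["contact_force"][2]-b,1),s["tcp_pos"].round(1) if hasattr(s["tcp_pos"],"round") else s["tcp_pos"],"t",s["t"]); return z
E
python3 - <<'E'
from h import *
press((490.6,10),66,38,12)
E
```

```text
[(64.0, 64.4, 0.2), (62.0, 61.9, 0.2), (60.0, 59.8, 0.7), (58.0, 57.8, 0.1), (56.0, 55.9, -0.0), (54.0, 53.9, 0.6), (52.0, 51.8, 0.2), (50.0, 49.8, -0.1), (48.0, 48.0, 3.0), (47.0, 47.9, 13.2)] end f 12.9 [490.7  10.   47.9] t 14.9333
```

```bash
python3 - <<'E'
from h import *
a=viewer.read_camera("side")
cv2.imwrite("pics/a3.png",cv2.resize(a[220:350,260:370],(550,600),interpolation=cv2.INTER_CUBIC)[:,:,::-1])
p=np.array(robot.observe()["tcp_pos"]);print([(proj(p+[0,-18,d],"side")-[260,220])*[5,600/130] for d in(24,30,36)],robot.observe()["wrist_torque"],robot.observe()["contact_force"])
E
```

```text
[array([256.69317897, 335.92893823]), array([256.46581338, 324.16320518]), array([256.2374645 , 312.34658841])] [-0.07673846  0.93043222 -0.01918827] [-3.9441698  -0.28335276 13.5156168 ]
```

View pics/a3.png

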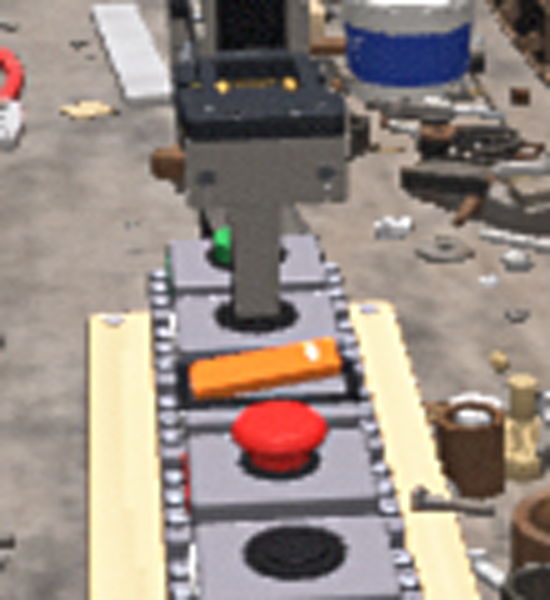

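The breaker's white ring is now hidden under the fingertip with 13 N on the stop, so it is home (77 real is 47.9 reported, a 29 mm offset). Next is the rocker's far end.

```bash
python3 - <<'E'
from h import *
robot.servo_line([490.6,10,76],feed=150)
robot.servo_line([508,-59,76],feed=150)
press((508,-59),62,40,14)
robot.servo_line([508,-59,78],feed=150)
a=viewer.read_camera("side")
cv2.imwrite("pics/a4.png",cv2.resize(a[220:350,260:370],(550,600),interpolation=cv2.INTER_CUBIC)[:,:,::-1])
print(robot.observe()["t"])
E
```

```text
[(60.0, 60.2, -0.5), (58.0, 58.3, 1.1), (56.0, 56.3, 2.9), (55.0, 55.1, 2.6), (54.0, 54.3, 4.7), (53.0, 53.6, 6.2), (52.0, 52.7, 5.8), (51.0, 52.2, 10.9), (50.0, 52.0, 17.4)] end f 16.9 [509.8 -59.1  52. ] t 18.7
19.0833
```

View pics/a4.png

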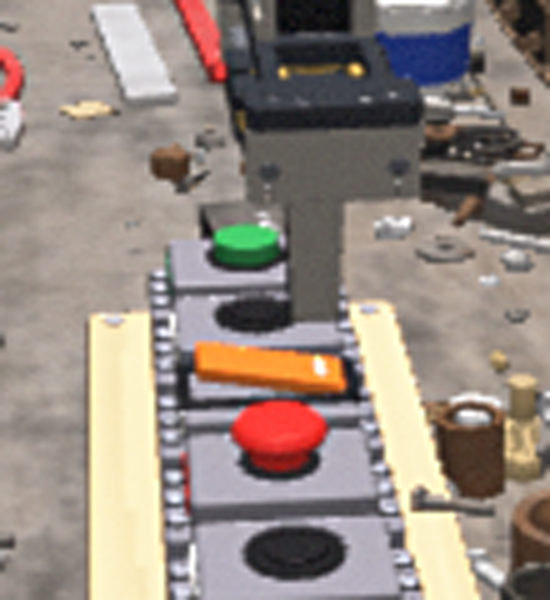

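The rocker now slopes down to the far side, with its white bar low at crop (322,367), and the breaker ring is still hidden. I'll press the rocker once more to be sure, then press start.

```bash
python3 - <<'E'
from h import *
press((511,-59),54,46,20,coarse=1)
robot.servo_line([511,-59,76],feed=150)
robot.servo_line([493,79,76],feed=180)
press((493,79),60,45,13)
robot.servo_line([493,79,90],feed=150)
robot.servo_line([440,200,150],feed=250)
a=viewer.read_camera("side")
cv2.imwrite("pics/a5.png",cv2.resize(a[220:350,260:370],(550,600),interpolation=cv2.INTER_CUBIC)[:,:,::-1])
s=robot.observe();print(s["t"],s["contact_force"])
E
```

```text
[(53, 52.7, -0.3), (52, 52.2, 4.2), (51.0, 51.9, 11.0), (50.0, 51.7, 18.8), (49.0, 51.5, 27.3)] end f 26.7 [511.1 -59.1  51.5] t 20.8917
[(58.0, 58.2, -0.0), (56.0, 55.9, -0.1), (54.0, 54.1, 1.9), (52.0, 52.1, 2.4), (51.0, 51.1, 2.9), (50.0, 50.1, 4.5), (49.0, 49.1, 5.1), (48.0, 48.9, 11.9), (47.0, 48.6, 20.6)] end f 19.5 [493.4  79.1  48.6] t 24.9083
26.125 [0.31603723 0.25476521 0.08795334]
```

View pics/a5.png

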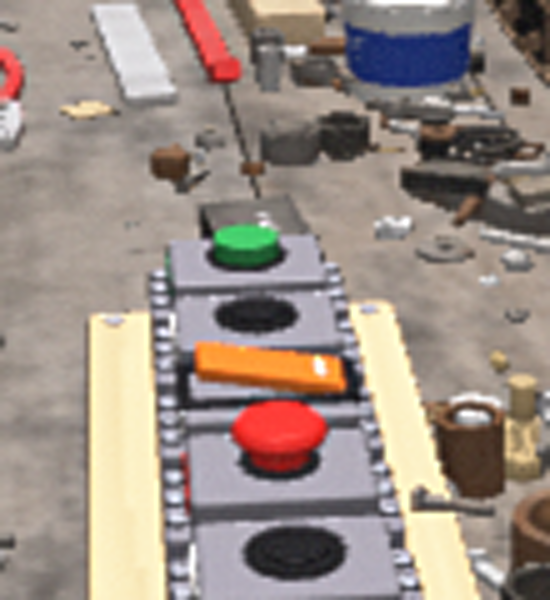

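The picture shows both breakers home with no ring visible (255,314), the rocker on (270,367), and start (246,245) and stop (280,428) up. The arm is clear, so I'm handing the job in.

```bash
python3 -c "
from h import *
print(robot.job_done())"
```

```text
the job is handed in; nothing more can be done
None
```

I handed the job in at about 26 s: breaker pushed home, rocker switched on, start pressed and back up, stop and loose things never touched; the fingertips sat about 29 mm above the reported TCP, so a first pass missed the breaker; the hand-in returned no verdict.

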